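Set the coffee grinder's grind collar and close its hopper

TASK

Get the coffee grinder ready for use: turn its grind collar until the white pointer clicks in at the row of five dots, and put the loose black lid on the clear hopper so that it is fully seated and level. Leave the tin, the spice jar and the wooden mill standing where they are.

Things in the scene. Friction and masses are not known exactly. Their poses are not given: they have to be found in the camera images.
- grinder: Coffee grinder, low fixed aluminium box with a white deck, 140 (x) x 222 (y) mm, deck 90 mm high. Origin under its centre on the worktop, +z up, front (air slots) to its -x. On the deck: grind collar (axis x 0, y -52 mm), open clear hopper (axis x 0, y +63 mm). Around the collar's front, radial rows of one to six black dots, one-dot row at the left seen from the front, one row each 0.436 rad.
- grind_collar (a joint): Turn of the grind collar about its upright axis, rad, growing anticlockwise seen from above. Click stops: one dot 0.0, two 0.436, three 0.872, four 1.308, five 1.744, six 2.180; let go, it springs into the nearest click. End stops 0.1 beyond the first and last.
- collar_top (a point): Centre of the top face of the grind collar, a ribbed black cylinder 60 mm in diameter over its ribs, 38 mm tall, which stands 2 mm above the deck (top 130 mm above the worktop); its lowest 8 mm flare to 64 mm. Its +x axis points along the white pointer line. Turning takes less than 0.2 N m.
- collar_pointer (a point): Outer end of the white pointer line on the top edge of the grind collar, 29 mm from its axis.
- five_dots (a point): Middle of the row of five dots on the deck, 46 mm from the collar's axis, 90 mm above the worktop.
- hopper_mouth (a point): Centre of the hopper's open mouth, level with its rim, 130 mm above the worktop. The hopper is a clear round cup, 88 mm outside, 80 mm inside diameter at the mouth, rising 40 mm above the deck; +z up.
- lid: Loose black round lid, 140 g, lying right way up on the worktop. Origin at the centre of its underside, +z up. From below: plug 72 mm in diameter, 10 mm tall, that enters the hopper; disc 92 mm in diameter from 10 to 17 mm that rests on the rim; round knob 24 mm in diameter from 17 to 51 mm. Seated, its origin is 10 mm below the rim.
- tin: Bystander: low round food tin, 86 mm in diameter, 40 mm tall, with a metal top. Origin under its centre.
- spice_jar: Bystander: spice jar with a dark cap, 44 mm in diameter, 105 mm tall. Origin under its centre.
- mill: Bystander: turned wooden pepper mill, 58 mm in diameter, 150 mm tall. Origin under its centre.

How it is judged:
By the outcome, as a careful person would: the job done as asked, in the order asked, and still so for the second after the job is handed in, with the robot touching nothing.
It also fails if it takes over 61 s, if anything falls off the work surface, if the arm or the gripper's body presses on something with over 40 N, if the wrist force passes 120 N, or if a joint passes its speed limit or range.

ROBOT

A 6-joint arm with a two-finger parallel gripper is mounted at the origin on a cart in front of the work surface, level with it; the furniture and walls round the work are solid. World frame = base frame: x ahead of the robot, y to its left, z up, the work surface at z = 0. Lengths are in mm, angles in rad, forces in N, time in s.
With the tool pointing down it reaches from about 350 to 875 mm from the base axis. Payload 4.2 kg.
Tool frame: the origin (TCP) lies on the mounting face of the last link; the fingertips stand 173 mm ahead of it and the grasp point (between the pads) lies 155 mm ahead of it; z points along the fingers, y is the line along which they close (so a half turn about z gives the same grasp; the last joint's range is limited). The gripper opens to 85 mm and grips with 20 to 120 N. Pads are 22 mm wide; open, the fingers measure 114 mm over their backs; the gripper's body (76 mm by 85 mm) begins 54 mm behind the grasp point. The pads swing forward as they close: fully open they stand 13 mm farther back than shut.
Start: joints at [0.259, 0.385, 0.008, 0, -1.194, -0.259], TCP at [624.98, 0.025, 404.712] pointing down, gripper open.
Joint ranges: [-3.14, 3.14], [-1.21, 2.06], [-1.07, 1.41], [-3.16, 2.05], [-2.99, -0.16], [-3.1, 3.1]. Speed limits (rad/s): [2.79, 2.79, 3.14, 3.14, 3.14, 3.14].

INTERFACE

Orientations are given as a unit quaternion [x, y, z, w].
In Python, from bench import arm gives the robot as it stands. The module is installed in compiled form; this text tells all that it offers.
- The arm moves only by the tool move_arm, never from a script. Its arguments are lists of equal length, an entry for each row: "fingers": the finger opening in mm, from 0 to 85.4; "travel": the shift along the tool's x, y, z in mm, a list of three; "dr": the turn, a rotation vector about the tool's x, y, z in rad, a list of three. A call has 1 to 10 rows; each row is the pose to reach, as a shift and turn from the pose commanded when the call began, along the tool's axes at that moment; what a row does not reach only later rows make up. A row lasts 1/10 s, in which the tool goes at most 50 mm and 8.59 degrees, less where a joint would pass 70% of its speed; a pose out of reach is approached as far as the arm can. A call with a gripper value outside its range is refused whole. The fingers move at their own pace and stop on an object; the grip force is fixed at half the most. Time passes only in rows, so rows that repeat a pose let the fingers close. It gives the time, the measured TCP pose, the force, the opening and the grip force at its end, in the units of the state.
- arm.read_state(): the state, without advancing time (a new reading comes with each control period).
- arm.get_image(name): name is "scene" or "side" or "wrist"; returns the picture (384x512x3 uint8, red, green, blue); there is no depth.
- arm.camera_model(name): a dict with "intrinsics" (3x3 intrinsics, pixels), "k1" (the pictures are not rectified: a ray, as slopes to the right and down, at radius r is drawn at 1 + k1 r^2 times it, then the intrinsics apply), "pose" (4x4, takes a point from camera to world coordinates). Camera axes: x right, y up, looking along -z (the intrinsics and any distortion apply to the point x, -y, -z); pixel columns grow to the right and rows downward; lengths in mm; the calibration is good to about 2 mm. A picture is of the moment at which its call begins: read the wrist's pose just before it. camera_model takes no time and is no camera call; for the wrist camera it gives the pose at the moment of the call.
- arm.job_done(): hands the job in; it is judged then, once.
The state is a dict: "clock": time; "joints": joint angles; "joint_vel": joint speeds; "joint_efforts": joint torques, N m; "position": TCP position; "ee_rot": TCP orientation; "contact_force": force on the tool from outside, world axes, zero at the start; "wrist_torque": the same for the moment, N m; "gripper_width": finger opening in mm; "grasp_force": force on a finger pad.
Only numpy, scipy, OpenCV 4.12 (cv2) and the standard library are available. Lean on these libraries where they do the work, as an engineer would, in place of code of your own. Each camera call takes 0.05 s, during which the arm holds its last target. There are 200 camera calls.

## Working session

There is one attempt and no reset: what is moved stays moved. The work goes in short steps, Python scripts to look and compute and a tool call to move; the robot and the scene stay as the last step left them, time stands still between calls to the robot, and variables do not carry over. Pictures are saved under pics/ and viewed, at most 10 in all, crops included, and the job is handed in when it is done.

Besides the shell and the picture viewer there is one more tool, called as name(argument=value, ...) on one line, values as JSON. move_arm: Moves the arm, as the interface text tells. Its arguments: {"type":"object","properties":{"fingers":{"type":"array","items":{"type":"number"}},"travel":{"type":"array","items":{"type":"array","items":{"type":"number"}}},"dr":{"type":"array","items":{"type":"array","items":{"type":"number"}}}},"required":["fingers","travel","dr"]}

```bash
mkdir -p pics
cat > h.py <<'E'
import numpy as np, cv2
from bench import arm
from scipy.spatial.transform import Rotation as R
def snap(n,f):
    m=arm.camera_model(n); im=arm.get_image(n); cv2.imwrite('pics/'+f,im[:,:,::-1]); return im,m
def rays(m,uv):
    uv=np.atleast_2d(np.float64(uv)); K=np.array(m['intrinsics']); T=np.array(m['pose'])
    d=cv2.undistortPoints(uv[:,None],K,np.array([m['k1'],0,0,0.]))[:,0]
    return T[:3,3], np.c_[d[:,0],-d[:,1],-np.ones(len(d))]@T[:3,:3].T
def onz(m,uv,z):
    o,d=rays(m,uv); return o+d*((z-o[2])/d[:,2])[:,None]
def proj(m,P):
    K=np.array(m['intrinsics']); T=np.array(m['pose']); c=(np.atleast_2d(P)-T[:3,3])@T[:3,:3]
    x=c[:,0]/-c[:,2]; y=-c[:,1]/-c[:,2]; s=1+m['k1']*(x*x+y*y)
    return np.c_[K[0,0]*x*s+K[0,2],K[1,1]*y*s+K[1,2]]
E
python3 - <<'E'
from h import *
import json
for n in ['scene','side','wrist']:
    im,m=snap(n,n+'0.png'); print(n,np.round(m['pose'],3).tolist(),np.round(m['intrinsics'],1).tolist(),m['k1'])
    np.savez('pics/'+n+'0.npz',im=im,pose=m['pose'],intrinsics=m['intrinsics'],k1=m['k1'])
print(arm.read_state())
E
```

```text
scene [[-0.501, 0.381, -0.777, -194.207], [-0.865, -0.218, 0.451, 687.833], [0.002, 0.898, 0.439, 519.536], [0.0, 0.0, 0.0, 1.0]] [[382.9, 0.0, 256.9], [0.0, 382.9, 195.5], [0.0, 0.0, 1.0]] -0.01723476601181048
side [[0.967, 0.173, -0.188, 316.726], [-0.256, 0.642, -0.723, -627.107], [-0.005, 0.747, 0.665, 889.494], [0.0, 0.0, 0.0, 1.0]] [[493.6, 0.0, 257.0], [0.0, 493.6, 193.0], [0.0, 0.0, 1.0]] -0.1579428029282126
wrist [[-1.0, 0.0, 0.001, 625.115], [-0.001, -0.959, -0.282, -70.792], [0.001, -0.282, 0.959, 372.247], [0.0, 0.0, 0.0, 1.0]] [[273.0, 0.0, 255.5], [0.0, 273.0, 191.0], [0.0, 0.0, 1.0]] -0.04834583059427631
{'clock': 0.15, 'joints': array([ 2.58604940e-01,  3.85418727e-01,  6.91983380e-03, -2.99066151e-04,
       -1.19394870e+00, -2.58607046e-01]), 'joint_vel': array([ 0.00151247, -0.00206432,  0.00204538,  0.00217217,  0.00047734,
        0.00171755]), 'joint_efforts': array([-6.03353892e-04, -3.92678475e+01,  1.88581592e+01,  4.18858320e+00,
       -3.39302780e-03,  5.70479813e-06]), 'position': array([6.24864407e+02, 3.35951289e-02, 4.03849242e+02]), 'ee_rot': array([-7.07066796e-01,  7.07146268e-01,  5.35249245e-04, -6.43817645e-04]), 'contact_force': array([-0.66811707, -1.16804795, -0.36879851]), 'wrist_torque': array([-0.0248133 , -0.00416829, -0.03688318]), 'grasp_force': 0.0, 'gripper_width': 85.35285704522735}
```

View pics/scene0.png

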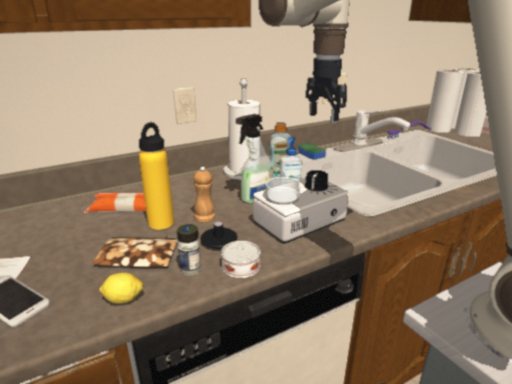

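View pics/wrist0.png

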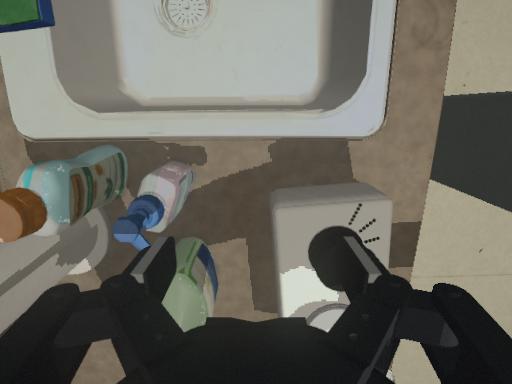

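View pics/side0.png

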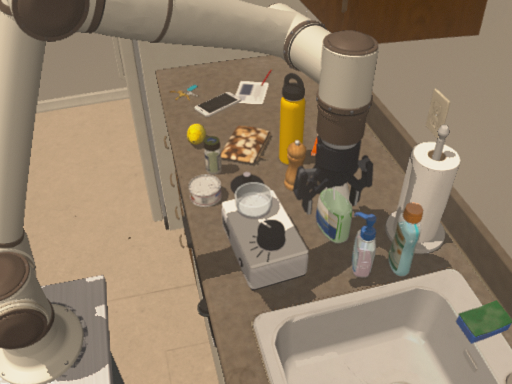

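The scene shows the grinder (300,205), the lid (219,238), tin (240,258), jar (188,248) and mill (203,195). In the wrist picture, the deck is at (330,250), the collar at (338,255), and three dot rows are visible near (365,225). The side picture shows the hopper (253,200), collar (270,235), and the lid behind the hopper at (247,182).

Run:
```python
import cv2,numpy as np
a=cv2.imread('pics/side0.png')[165:290,180:312]; b=cv2.imread('pics/scene0.png')[165:285,170:355]
a=cv2.resize(a,None,fx=3,fy=3,interpolation=cv2.INTER_CUBIC); b=cv2.resize(b,None,fx=2.16,fy=2.16,interpolation=cv2.INTER_CUBIC)
h=max(a.shape[0],b.shape[0]); c=np.zeros((h,a.shape[1]+b.shape[1],3),np.uint8); c[:a.shape[0],:a.shape[1]]=a; c[:b.shape[0],a.shape[1]:]=b
print(c.shape,a.shape); cv2.imwrite('pics/crop1.png',c)
```

```text
(375, 796, 3) (375, 396, 3)
```

View pics/crop1.png

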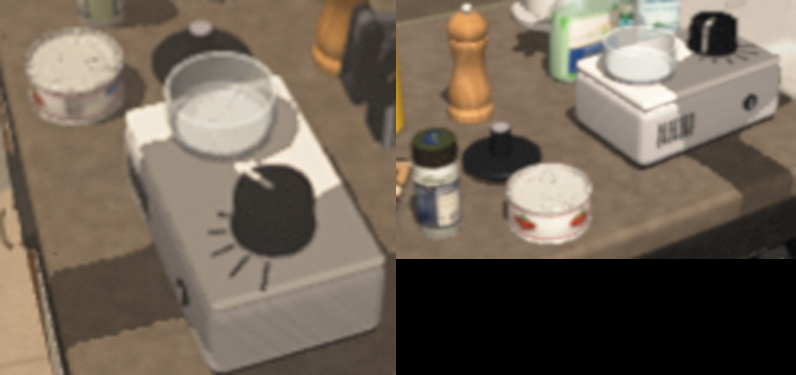

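The crop shows the pointer line on the collar top from about (240,165) to (272,186) in the side crop. It points toward the hopper, well before the dot rows. The lid sits between mill, jar and tin, with its knob top at side crop (203,27) and scene crop (501,128).

Run:
```python
from h import *
L=lambda n:dict(np.load(f'pics/{n}0.npz'))
s,c,w=L('side'),L('scene'),L('wrist')
S=lambda x,y:(180+x/3,165+y/3)
C=lambda x,y:(170+(x-396)/2.16,165+y/2.16)
def tri(ms):
    A=0;b=0
    for m,uv in ms:
        o,d=rays(m,uv);d=d[0]/np.linalg.norm(d[0]);P=np.eye(3)-np.outer(d,d);A=A+P;b=b+P@o
    return np.linalg.solve(A,b)
pr=lambda k,v:print(k,np.round(v,1).tolist())
pr('rim L,R side',onz(s,[S(163,92),S(275,92)],130))
pr('rim L,R scene',onz(c,[C(604,48),C(676,48)],130))
pr('pointer side tip,inner',onz(s,[S(240,165),S(272,186)],130))
pr('deck corners side',onz(s,[S(126,115),S(213,305),S(383,262),S(275,80)],90))
pr('deck corners wrist',onz(w,[(272,193),(388,186)],90))
pr('knob tri',tri([(s,S(203,27)),(c,C(501,128))]))
pr('knob z51',np.r_[onz(s,[S(203,27)],51),onz(c,[C(501,128)],51)])
pr('lid disc L,R scene',onz(c,[C(463,158),C(541,158)],17)); pr('disc side L,R',onz(s,[S(152,58),S(252,58)],17))
pr('tin top side',onz(s,[S(28,65),S(124,65)],40)); pr('tin scene',onz(c,[C(507,185),C(593,185)],40))
pr('jar top scene',onz(c,[C(435,138)],105));pr('mill base scene',onz(c,[C(469,112)],0)); pr('mill top',onz(c,[C(467,10)],150))
# dots in wrist
g=cv2.cvtColor(w['im'],cv2.COLOR_RGB2GRAY)[195:245,340:385]; m=(g<90).astype(np.uint8)
n,l,st,ce=cv2.connectedComponentsWithStats(m)
for i in range(1,n):
    if st[i,4]<40: pr(st[i,4],onz(w,[ce[i]+[340,195]],90))
```

```text
rim L,R side [[478.9, 203.3, 130.0], [561.8, 181.0, 130.0]]
rim L,R scene [[523.4, 244.6, 130.0], [483.2, 174.4, 130.0]]
pointer side tip,inner [[515.3, 111.3, 130.0], [531.8, 84.8, 130.0]]
deck corners side [[452.9, 228.1, 90.0], [471.5, 21.3, 90.0], [599.1, 28.1, 90.0], [578.8, 237.6, 90.0]]
deck corners wrist [[606.9, 14.4, 90.0], [481.0, 6.4, 90.0]]
knob tri [548.6, 364.7, 49.7]
knob z51 [[549.4, 364.9, 51.0], [544.0, 365.7, 51.0]]
lid disc L,R scene [[558.1, 407.7, 17.0], [514.4, 331.5, 17.0]]
disc side L,R [[503.6, 374.4, 17.0], [590.9, 350.8, 17.0]]
tin top side [[391.2, 367.3, 40.0], [472.9, 345.2, 40.0]]
tin scene [[453.8, 401.4, 40.0], [410.1, 325.3, 40.0]]
jar top scene [[473.3, 466.4, 105.0]]
mill base scene [[681.7, 349.0, 0.0]]
mill top [[658.3, 352.1, 150.0]]
15 [[510.4, 29.9, 90.0]]
22 [[515.1, 40.7, 90.0]]
15 [[493.7, 47.7, 90.0]]
7 [[518.8, 49.6, 90.0]]
8 [[498.9, 52.3, 90.0]]
8 [[502.3, 55.8, 90.0]]
7 [[506.0, 58.6, 90.0]]
34 [[491.7, 70.5, 90.0]]
```

Estimates: hopper about (519,193), collar about (530,79), lid about (546,365), yaw about 5°. Sizes and heights check out. Next is a closer look with the wrist camera above the collar.

move_arm(fingers=[85,85,85,85,85], travel=[[-40,35,0],[-80,70,0],[-120,95,20],[-120,95,20],[-120,95,20]], dr=[[0,0,0],[0,0,0],[0,0,0],[0,0,0],[0,0,0]])

```text
clock: 0.65
position: [529.2, 121.1, 384.3]
ee_rot: [0.708, -0.706, -0.0, 0.001]
contact_force: [0.2, 0.4, 0.6]
gripper_width: 85.3
grasp_force: 0.0
```

Run:
```python
from h import *
im,m=snap('wrist','w1.png'); np.savez('pics/w1.npz',im=im,**m)
a=cv2.resize(im[60:360,130:400,::-1],None,fx=2,fy=2,interpolation=cv2.INTER_CUBIC); cv2.imwrite('pics/w1c.png',a)
print(arm.read_state()['position'])
```

```text
[530.00937692 120.38756144 384.80729577]
```

View pics/w1c.png

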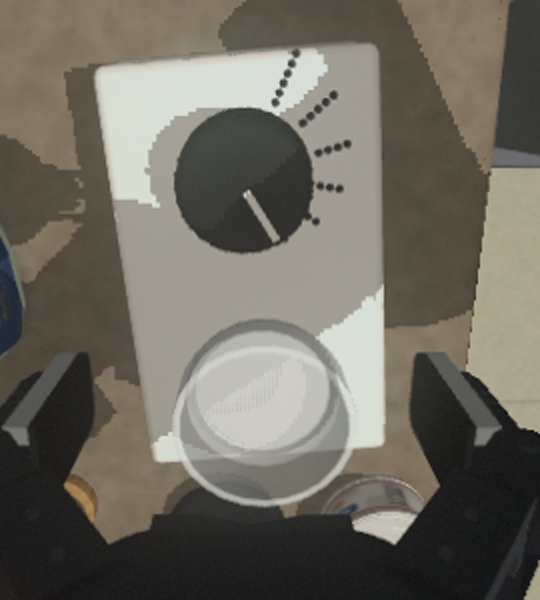

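This shows the collar (243,180 in the crop), the white pointer line from (248,192) to (277,240), and six dot rows from one dot (hidden by the collar) to six at (285,78). The five-dot row is at about (318,110).

Run:
```python
from h import *
w=dict(np.load('pics/w1.npz')); im=w['im']
F=lambda x,y:np.array([130+x/2,60+y/2])
ce=[onz(w,[F(175,180),F(314,180)],130).mean(0),onz(w,[F(243,108),F(243,252)],130).mean(0)]; print('collar LR/TB',np.round(ce,1), np.round(onz(w,[F(175,180),F(314,180)],130),1).tolist())
p=onz(w,[F(248,192),F(277,240)],130); print('ptr',np.round(p,1).tolist(),np.degrees(np.arctan2(*(p[1]-p[0])[[1,0]])))
h=onz(w,[F(173,425),F(356,425),F(265,347),F(265,505)],130); print('hopper',np.round(h,1).tolist(),h[:2].mean(0),h[2:].mean(0))
# subpixel rows: collinear ends picked
rows={6:[(296,53),(275,103)],5:[(334,95),(303,123)],4:[(348,144),(319,153)],3:[(340,189),(317,185)]}
A=[];b=[]
for k,(o,i) in rows.items():
    q=onz(w,[F(*o),F(*i)],90)[:,:2]; d=q[1]-q[0]; d/=np.linalg.norm(d); n=np.array([-d[1],d[0]]); A.append(n);b.append(n@q.mean(0)); print(k,np.round(q.mean(0),1),np.degrees(np.arctan2(-d[1],-d[0])))
c=np.linalg.lstsq(np.array(A),np.array(b),rcond=None)[0]; print('axis from rows',c)
for k,(o,i) in rows.items():
    q=onz(w,[F(*o),F(*i)],90)[:,:2].mean(0); print(k,np.linalg.norm(q-c))
print('corners',np.round(onz(w,[F(96,68),F(378,44),F(384,445),F(155,460)],90),1).tolist())
```

```text
collar LR/TB [[532.2  80.7 130. ]
 [532.8  81.8 130. ]] [[560.5, 80.8, 130.0], [503.8, 80.6, 130.0]]
ptr [[530.7, 85.7, 130.0], [518.5, 105.9, 130.0]] 121.15513248921361
hopper [[565.7, 195.4, 130.0], [479.8, 195.2, 130.0], [523.0, 155.1, 130.0], [522.0, 240.9, 130.0]] [522.74363052 195.28531268 130.        ] [522.50065585 198.01015739 130.        ]
6 [513.9  39.4] -112.68043789615659
5 [498.2  53. ] -137.70352237567266
4 [490.4  71.1] -162.4516744778076
3 [492.   89.4] 170.4966977823679
axis from rows [531.80456475  83.41507952]
6 47.544856962425605
5 45.29062460359443
4 43.176782127110364
3 40.236148798033774
corners [[600.8, 34.9, 90.0], [472.1, 24.1, 90.0], [454.2, 234.2, 90.0], [583.3, 244.4, 90.0]]
```

The pointer is at row one (about 121° measured, 122° expected), and the five-dot row is at about 222°, so the collar needs +1.744 rad. The collar axis is at (532.5, 81.3) and the hopper at (522.6, 196.5). They are 115.6 mm apart against a nominal 115.

move_arm(fingers=[85,85,85,85,85,60,55,50,50,50], travel=[[20,-2,0],[39,-2.5,20],[39,-2.5,60],[39,-2.5,95],[39,-2.5,107],[39,-2.5,107],[39,-2.5,107],[39,-2.5,107],[39,-2.5,107],[39,-2.5,107]], dr=[[0,0,0],[0,0,0],[0,0,0],[0,0,0],[0,0,0],[0,0,0],[0,0,0],[0,0,0],[0,0,0],[0,0,0]])

```text
clock: 1.7
position: [532.4, 80.7, 279.5]
ee_rot: [0.707, -0.707, 0.0, -0.0]
contact_force: [-4.5, -2.7, 6.8]
gripper_width: 55.6
grasp_force: 65.9
```

move_arm(fingers=[50,50,50,50,50,50,50,50,50,50], travel=[[0,0,0],[0,0,0],[0,0,0],[0,0,0],[0,0,0],[0,0,0],[0,0,0],[0,0,0],[0,0,0],[0,0,0]], dr=[[0,0,-0.1],[0,0,-0.2],[0,0,-0.3],[0,0,-0.4],[0,0,-0.5],[0,0,-0.6],[0,0,-0.7],[0,0,-0.8],[0,0,-0.87],[0,0,-0.87]])

```text
clock: 2.7
position: [533.4, 81.2, 279.6]
ee_rot: [0.939, -0.343, 0.002, -0.001]
contact_force: [-0.4, -1.1, 5.7]
gripper_width: 55.6
grasp_force: 65.7
```

move_arm(fingers=[50,50,50,50,50,50,50,50,50,50], travel=[[0,0,0],[0,0,0],[0,0,0],[0,0,0],[0,0,0],[0,0,0],[0,0,0],[0,0,0],[0,0,0],[0,0,0]], dr=[[0,0,-0.1],[0,0,-0.2],[0,0,-0.3],[0,0,-0.4],[0,0,-0.5],[0,0,-0.6],[0,0,-0.7],[0,0,-0.8],[0,0,-0.88],[0,0,-0.88]])

```text
clock: 3.7
position: [533.6, 82.5, 279.6]
ee_rot: [0.996, 0.089, 0.003, -0.002]
contact_force: [-0.9, 5.2, 4.5]
gripper_width: 56.1
grasp_force: 65.7
```

move_arm(fingers=[85,85,85,85,85,85,85,85,85], travel=[[0,0,0],[0,0,0],[0,0,0],[0,0,0],[0,0,-30],[0,0,-80],[0,0,-120],[0,0,-120],[0,0,-120]], dr=[[0,0,0],[0,0,0],[0,0,0],[0,0,0],[0,0,0],[0,0,0],[0,0,0],[0,0,0],[0,0,0]])

```text
clock: 4.6
position: [532.3, 80.9, 398.6]
ee_rot: [0.996, 0.089, 0.001, -0.001]
contact_force: [0.9, 0.7, -0.6]
gripper_width: 85.2
grasp_force: 0.0
```

Run:
```python
from h import *
im,m=snap('wrist','w2.png'); np.savez('pics/w2.npz',im=im,**m)
print(np.round(proj(m,[[532.5,81.3,130],[511,62,130]]),1), arm.read_state()['joints'])
```

```text
[[256.1 194.3]
 [272.3 219.5]] [ 4.52029554e-01  2.43358801e-01 -2.16738858e-01 -7.07018485e-04
 -1.11147582e+00  1.29760450e+00]
```

View pics/w2.png

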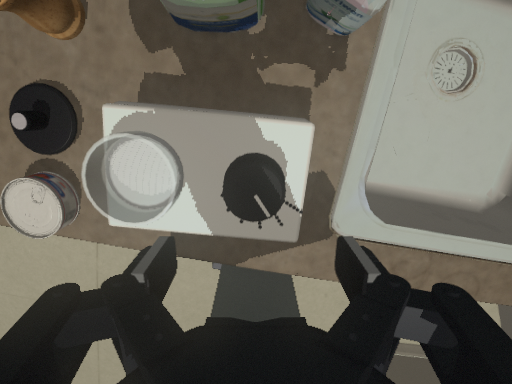

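The pointer runs from (256,196) to (269,218), toward the five-dot row at about (278,219). The lid disc is at (43,118), its knob at (17,121), the tin at (40,208), and the mill at the top left.

Run:
```python
from h import *
w=dict(np.load('pics/w2.npz')); im=w['im']
sub=im[160:218,225:285].astype(int); mk=(sub.min(2)>120); n,l,st,ce=cv2.connectedComponentsWithStats(mk.astype(np.uint8))
for i in range(1,n):
    if 10<st[i,4]<200: print(st[i],ce[i]+[225,160])
g=(im[190:225,250:275].min(2)); 
p=onz(w,[(256,196),(269,217)],130); print('ptr',p,np.degrees(np.arctan2(*(p[1]-p[0])[[1,0]]))%360, np.degrees(np.arctan2(*(p[1]-[532.5,81.3,130])[[1,0]]))%360)
# lid
hsv=cv2.cvtColor(im,cv2.COLOR_RGB2HSV); mk=(im[70:165,0:90].max(2)<60).astype(np.uint8)
cs,_=cv2.findContours(mk,cv2.RETR_EXTERNAL,cv2.CHAIN_APPROX_NONE); c=max(cs,key=cv2.contourArea)[:,0]+[0,70]
e=cv2.fitEllipse(c[c[:,0]>30].astype(np.float32)); print('lid ell',e,onz(w,[e[0]],17))
x,y=c[:,0],c[:,1]; P=onz(w,c[(x>30)],17)[:,:2]; A=np.c_[2*P,np.ones(len(P))]; s=np.linalg.lstsq(A,(P**2).sum(1),rcond=None)[0]; print('circle',s[:2],np.sqrt(s[2]+s[:2]@s[:2]))
k=(im[105:135,0:30].min(2)>130).astype(np.uint8); M=cv2.moments(k,True); uv=(M['m10']/M['m00'],105+M['m01']/M['m00']); print('knob',uv,onz(w,[uv],51))
h=onz(w,[(82,178),(183,178),(133,132),(133,223)],130);print('hop',h.mean(0),h[:2].mean(0),h[2:].mean(0))
```

```text
[ 0  0  8 12 46] [227.08695652 163.5       ]
[51  0  9 15 62] [281.61290323 164.33870968]
[30 36 15 20 58] [261.67241379 205.53448276]
[52 43  8 15 73] [281.64383562 211.56164384]
[ 0 45 12 13 60] [228.51666667 213.88333333]
ptr [[530.84731891  81.10892162 130.        ]
 [512.86992014  65.53562479 130.        ]] 220.90143025920983 218.76698600610064
lid ell ((42.586830139160156, 118.04973602294922), (63.73092269897461, 76.1659164428711), 140.53005981445312) [[550.20594852 362.83636008  17.        ]]
circle [548.88924122 361.99581729] 44.8666380609846
knob (18.426900584795323, 120.73099415204678) [[547.53211846 366.78503835  51.        ]]
hop [526.82436416 193.86545234 130.        ] [527.52149942 194.36117823 130.        ] [526.12722889 193.36972645 130.        ]
```

The pointer reads 221° against the five-dot row at 222°, so it is clicked in. Next I go to the lid at about (548.5, 365), turning the wrist back on the way so the camera stays clear of the mill.

move_arm(fingers=[85,80,70,60,50,50,50,50,50,50], travel=[[7,-28,0],[14,-56,0],[21,-84,0],[28,-112,0],[35,-140,0],[42,-168,0],[49,-196,0],[56,-224,0],[62,-252,0],[66,-277,0]], dr=[[0,0,0.14],[0,0,0.28],[0,0,0.42],[0,0,0.56],[0,0,0.7],[0,0,0.84],[0,0,0.98],[0,0,1.12],[0,0,1.26],[0,0,1.4]])

```text
clock: 5.65
position: [548.0, 366.6, 394.9]
ee_rot: [0.818, -0.576, -0.0, 0.002]
contact_force: [1.0, -1.0, 0.5]
gripper_width: 49.7
grasp_force: 0.0
```

move_arm(fingers=[50,50,50,50,50], travel=[[0,0,0],[0,0,0],[0,0,30],[0,0,30],[0,0,30]], dr=[[0,0,0.14],[0,0,0.28],[0,0,0.35],[0,0,0.35],[0,0,0.35]])

```text
clock: 6.15
position: [548.1, 365.2, 365.8]
ee_rot: [0.708, -0.707, 0.0, 0.002]
contact_force: [0.5, 0.3, 0.1]
gripper_width: 50.2
grasp_force: 0.0
```

Run:
```python
from h import *
im,m=snap('wrist','w3.png'); np.savez('pics/w3.npz',im=im,**m)
s=arm.read_state(); print(s['position'],s['ee_rot'],s['joints'],np.round(proj(m,[[548.5,365,51],[548.5,365,17]]),1))
```

```text
[548.31592773 365.39255414 367.26118985] [ 7.07584765e-01 -7.06627969e-01  3.41435146e-04  7.72663285e-04] [ 8.32894386e-01  4.67978241e-01  4.45843354e-02  6.68382984e-04
 -1.14897810e+00 -8.31815400e-01] [[254.8 180.6]
 [254.8 173.7]]
```

View pics/w3.png

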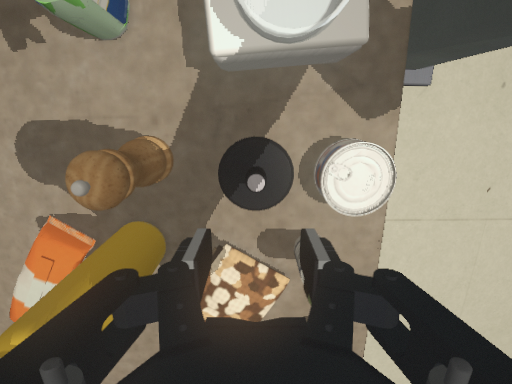

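The lid disc is at (256,173.5) and the knob at (257,182), within about 1.5 mm of the prediction. The tin is at (357,175), and the jar is hidden under the gripper. I'll descend and grip the knob.

move_arm(fingers=[50,50,50,50,50,25,15,15,15,15], travel=[[0,1,45],[0,1,90],[0,1,130],[0,1,160],[0,1,172],[0,1,172],[0,1,172],[0,1,172],[0,1,172],[0,1,172]], dr=[[0,0,0],[0,0,0],[0,0,0],[0,0,0],[0,0,0],[0,0,0],[0,0,0],[0,0,0],[0,0,0],[0,0,0]])

```text
clock: 7.2
position: [547.4, 365.8, 197.6]
ee_rot: [0.707, -0.707, 0.0, -0.002]
contact_force: [-1.3, 0.4, 3.4]
gripper_width: 21.9
grasp_force: 59.3
```

move_arm(fingers=[15,15,15,15,15,15,15,15,15,15], travel=[[0,0,-30],[0,0,-70],[0,0,-115],[0,0,-160],[30,4,-165],[75,11,-165],[120,18,-165],[155,23,-165],[169.5,24.5,-165],[169.5,24.5,-165]], dr=[[0,0,0],[0,0,0],[0,0,0],[0,0,0],[0,0,0],[0,0,0],[0,0,0],[0,0,0],[0,0,0],[0,0,0]])

```text
clock: 8.2
position: [522.1, 194.0, 361.2]
ee_rot: [-0.706, 0.708, 0.0, 0.0]
contact_force: [-0.4, 0.9, -1.7]
gripper_width: 22.2
grasp_force: 59.3
```

move_arm(fingers=[15,15,15], travel=[[0,0,15],[0,0,15],[0,0,15]], dr=[[0,0,0],[0,0,0],[0,0,0]])

```text
clock: 8.5
position: [522.8, 196.7, 345.6]
ee_rot: [0.707, -0.707, 0.0, 0.0]
contact_force: [-0.2, 0.3, -1.7]
gripper_width: 21.9
grasp_force: 59.3
```

Run:
```python
from h import *
o=[]
for n,(u,v) in {'side':(255,200),'scene':(285,190),'wrist':(256,240)}.items():
    im,m=snap(n,n+'4.png'); np.savez(f'pics/{n}4.npz',im=im,**m)
    u0,v0=max(u-45,0),max(v-50,0); w=90
    if n=='wrist': u0,v0,w=156,150,200
    c=im[v0:v0+int(w*1.2),u0:u0+w,::-1]; print(n,u0,v0,c.shape,264/w)
    o.append(cv2.resize(c,(264,316),interpolation=cv2.INTER_CUBIC))
cv2.imwrite('pics/c4.png',np.hstack(o)); s=arm.read_state(); print(s['position'],s['contact_force'],s['gripper_width'])
```

```text
side 210 150 (108, 90, 3) 2.933333333333333
scene 240 140 (108, 90, 3) 2.933333333333333
wrist 156 150 (234, 200, 3) 1.32
[522.81769327 196.56899202 346.16721192] [-0.38712916  0.27858649 -2.31608939] 22.094125071844147
```

View pics/c4.png

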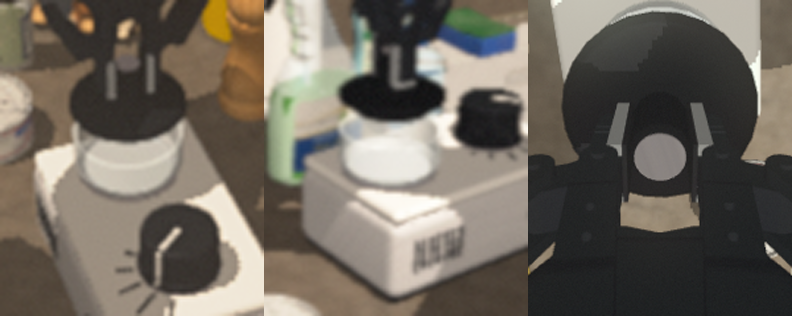

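The lid is held level above the hopper in both views. In side, the disc spans x 69–188 and the rim about 77–187. In scene, the disc spans 340–447 and the rim 340–438. I'll compare these with projections.

Run:
```python
from h import *
t=np.linspace(0,2*np.pi,181)
for n,u0,off,lid,hop in [('side',210,0,(69,188),(77,187)),('scene',240,264,(340,447),(340,438))]:
    m=dict(np.load(f'pics/{n}4.npz'))
    ring=lambda r,z,dx=0,dy=0:proj(m,np.c_[522.8+dx+r*np.cos(t),196.5+dy+r*np.sin(t),0*t+z])[:,0]
    ext=lambda a:((a.min()-u0)*2.933+off,(a.max()-u0)*2.933+off)
    print(n,'lid exp',np.round(ext(ring(46,162)),1),'seen',lid,'hop exp',np.round(ext(ring(44,130)),1),'seen',hop, 'px/mm dx,dy',np.round([np.subtract(ext(ring(44,130,1)),ext(ring(44,130)))[0],np.subtract(ext(ring(44,130,0,1)),ext(ring(44,130)))[0]],2))
    # dark/bright edges along the rim rows, for cross-check before arm covered it
    if n=='side':
        m0=dict(np.load('pics/side0.npz'));
```

```text
side lid exp [ 67.8 187. ] seen (69, 188) hop exp [ 71.8 183.7] seen (77, 187) px/mm dx,dy [ 1.24 -0.28]
scene lid exp [336.1 446.8] seen (340, 447) hop exp [338.  442.3] seen (340, 438) px/mm dx,dy [-0.61 -1.01]
```

Run:
```python
from h import *
t=np.linspace(0,2*np.pi,181)
P=lambda x,y,r,z:np.c_[x+r*np.cos(t),y+r*np.sin(t),0*t+z]
s=dict(np.load('pics/side0.npz')); c=dict(np.load('pics/scene0.npz'))
for n,m,f in [('side0',s,lambda u:(u-180)*3),('scene0',c,lambda u:(u-170)*2.16+396)]:
  for k,a in [('hop',(522.8,196.5,44,130)),('collar',(532.5,81.3,29,130)),('lid',(547.3,365.5,46,13))]:
    q=proj(m,P(*a)); print(n,k,'u',np.round(f(np.array([q[:,0].min(),q[:,0].max()])),1),'v',np.round([q[:,1].min(),q[:,1].max()],1))
# w2 collar via dark contour at z=130
w=dict(np.load('pics/w2.npz')); mk=(w['im'][145:225,215:293].max(2)<75).astype(np.uint8); mk=cv2.morphologyEx(mk,cv2.MORPH_OPEN,np.ones((5,5)))
k=max(cv2.findContours(mk,0,1)[0],key=cv2.contourArea)[:,0]+[215,145]
q=onz(w,cv2.convexHull(k)[:,0].astype(float),130)[:,:2]; print('collar w2',cv2.minEnclosingCircle(q.astype(np.float32)))
w=dict(np.load('pics/w3.npz')); im=w['im']
# bottom of rim in w3: bright rim bottom edge approx (290,41)
print('w3 rim near', onz(w,[(290,41)],130), 'expect y', 196.5+44)
```

```text
side0 hop u [163.5 277.9] v [181.9 207.4]
side0 collar u [233.7 314.8] v [218.6 237.9]
side0 lid u [150.6 252. ] v [174.  196.1]
scene0 hop u [601.7 678.5] v [176.3 190.9]
scene0 collar u [690.5 738.4] v [168.9 177.4]
scene0 lid u [460.7 541.6] v [227.4 247.4]
collar w2 ((537.7069091796875, 84.89585876464844), 32.036399841308594)
w3 rim near [[524.62734709 246.99532039 130.        ]] expect y 240.5
```

The initial side and scene views agree with (522.8, 196.5) to within about 1 mm, and the plug has 4 mm of play, so I'll lower it in guarded steps.

move_arm(fingers=[15,15,15,15,15,15], travel=[[0,0,6],[0,0,12],[0,0,17],[0,0,21],[0,0,24],[0,0,24]], dr=[[0,0,0],[0,0,0],[0,0,0],[0,0,0],[0,0,0],[0,0,0]])

```text
clock: 9.25
position: [522.5, 195.8, 321.1]
ee_rot: [-0.707, 0.707, 0.0, -0.001]
contact_force: [-0.4, 0.1, -2.7]
gripper_width: 22.3
grasp_force: 59.3
```

move_arm(fingers=[15,15,15,15], travel=[[0,0,1.5],[0,0,3],[0,0,4],[0,0,4]], dr=[[0,0,0],[0,0,0],[0,0,0],[0,0,0]])

```text
clock: 9.65
position: [522.6, 195.8, 317.7]
ee_rot: [0.707, -0.707, 0.0, -0.0]
contact_force: [0.7, -0.1, -3.0]
gripper_width: 21.9
grasp_force: 59.3
```

move_arm(fingers=[15,15,15], travel=[[0,0,1],[0,0,1.5],[0,0,1.5]], dr=[[0,0,0],[0,0,0],[0,0,0]])

```text
clock: 9.95
position: [522.5, 195.9, 317.6]
ee_rot: [0.707, -0.707, 0.0, -0.0]
contact_force: [-2.6, -0.8, 4.3]
gripper_width: 22.2
grasp_force: 60.0
```

Contact at the seated height: z stopped at 317.6 and the force changed sign. Releasing and rising.

move_arm(fingers=[30,45,45,45,45,45,45,45,45,45], travel=[[0,0,0],[0,0,0],[0,0,0],[0,0,0],[0,0,-15],[0,0,-45],[0,0,-90],[0,0,-130],[0,0,-130],[0,0,-130]], dr=[[0,0,0],[0,0,0],[0,0,0],[0,0,0],[0,0,0],[0,0,0],[0,0,0],[0,0,0],[0,0,0],[0,0,0]])

```text
clock: 10.95
position: [522.4, 195.8, 447.1]
ee_rot: [-0.707, 0.707, 0.0, 0.001]
contact_force: [-1.0, 0.6, -0.9]
gripper_width: 44.8
grasp_force: 0.0
```

Run:
```python
from h import *
o=[]
for n,(u0,v0,w) in {'side':(180,120,135),'scene':(165,140,190),'wrist':(150,20,220)}.items():
    im,m=snap(n,n+'5.png'); np.savez(f'pics/{n}5.npz',im=im,**m)
    c=im[v0:v0+int(w*1.2),u0:u0+w,::-1]
    o.append(cv2.resize(c,(264,316),interpolation=cv2.INTER_CUBIC))
cv2.imwrite('pics/c5.png',np.hstack(o)); s=arm.read_state(); print(s['position'],s['contact_force'])
```

```text
[522.34125127 195.75491917 444.56449305] [ 0.31070519 -0.16976629 -0.56710052]
```

View pics/c5.png

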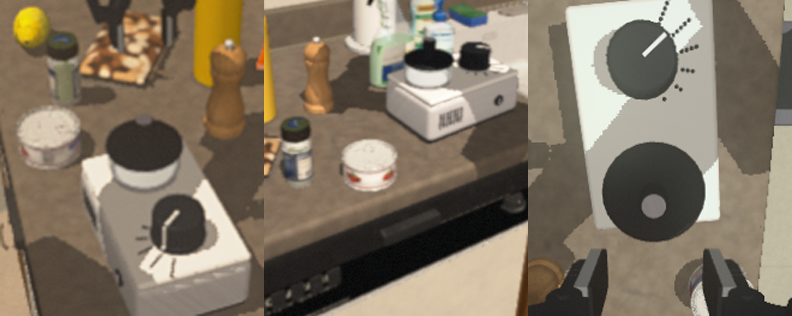

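The lid sits level on the hopper in all three views. The pointer lines up with the five-dot row (wrist crop (655,45) to (675,30)). The tin, jar and mill are undisturbed and the arm is clear.

```bash
python3 -c "
from bench import arm
print(arm.job_done())"
```

```text
the job is handed in; nothing more can be done
None
```

The grind collar is clicked in at the five-dot row, the lid is fully seated and level on the hopper, the tin, spice jar and mill stand where they were, and the job was handed in at about 11 s.

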